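# Stand the tall specimen canister up against the bench stop

## Robot

A 6-joint arm with a two-finger parallel gripper is mounted at the origin on the work surface. World frame = base frame: x ahead of the robot, y to its left, z up, the work surface at z = 0. Lengths are in m, angles in degrees, forces in N, time in s.
With the tool pointing down it reaches from about 0.3 to 0.75 m from the base axis. Payload 8.5 kg.
Tool frame: the origin (TCP) lies midway between the tips of the shut fingers; the grasp point (between the pads) lies 19 mm behind it; z points along the fingers, y is the line along which they close (so a half turn about z gives the same grasp; the last joint's range is limited). The gripper opens to 85 mm and grips with 20 to 120 N. Pads are 22 mm wide; open, the fingers measure 114 mm over their backs; the gripper's body (76 mm by 85 mm) begins 54 mm behind the grasp point. The pads swing forward as they close: fully open they stand 13 mm farther back than shut.
Start: joints at [63.581, 21.807, 74.336, -0, 83.858, -12.336], TCP at [0.134, 0.533, 0.231] pointing down, gripper open.
Joint ranges: [-178.18, 178.18], [-50.72, 133.34], [12.68, 142.11], [-81.47, 261.47], [9.98, 163.14], [-165.26, 165.26]. Speed limits (degrees/s): [136.94, 136.94, 180, 180, 180, 180].

## Interface

Orientations are given as a 3x3 rotation matrix whose columns are the frame's x, y, z axes.
In Python, from rig import monitor, optics, close_job, models gives the robot as it stands.
- The arm moves only by the tool step_arm, never from a script. Its arguments are lists of equal length, an entry for each row: "fingers": the closure, from -1 (fully open) to 1 (shut); "travel": the shift along the tool's x, y, z scaled (see below), a list of three; "twist": the turn about the tool's z scaled (see below). In form: {"fingers": [fingers, ...], "travel": [[tx, ty, tz], ...], "twist": [twist, ...]}. A call has 1 to 10 rows; each row shifts and turns the commanded pose from where the row before left it, along the tool's axes as they then stand; what a row does not reach is not made up. The controller multiplies each number of a shift by 100 mm and each number of a turn by pi rad. A row lasts 1/8 s, in which the tool goes at most 62.5 mm and 10.7 degrees, less where a joint would pass 70% of its speed; a pose out of reach is approached as far as the arm can. A call with a number of a shift or a turn outside -1 to 1 is refused whole. A call with a gripper value outside its range is refused whole. The fingers move at their own pace and stop on an object; "force" is the grip in N (left out, the last holds). Time passes only in rows, so rows that do not move let the fingers close. It gives the time, the measured TCP pose, the force, the opening and the grip force at its end, in the units of the state.
- monitor.observe(): the state, without advancing time (a new reading comes with each control period).
- optics.get_image(name): name is "scene" or "side" or "wrist"; returns (picture, depth): 384x512x3 uint8, blue, green, red; 384x512 float32, m along the optical axis (not along the pixel's ray), 0 where there is no reading.
- optics.get_calibration(name): a dict with "vertical_fov" (degrees; the focal length in pixels is half the picture's height over the tangent of half this angle, whatever the lens; pixels are square), "cx", "cy" (the principal point, pixels), "distortion" ([k1, k2, p1, p2, k3] as OpenCV has them; the pictures are not rectified), "world_from_camera" (4x4, takes a point from camera to world coordinates). Camera axes: x right, y up, looking along -z (the intrinsics and any distortion apply to the point x, -y, -z); pixel columns grow to the right and rows downward; lengths in m; the calibration is good to about 2 mm. A picture is of the moment at which its call begins: read the wrist's pose just before it. get_calibration takes no time and is no camera call; for the wrist camera it gives the pose at the moment of the call.
- close_job(): hands the job in; it is judged then, once.
Trained networks look in the newest picture that a camera, given by its name, has taken for a name from the list of things; names that differ only in an ending like _2 or _b are one class to them, and where a whole thing is asked for, a point or a joint stands for the part that bears it (a point fixed in the world has none). Each returns a list of dicts, best first, with "confidence" (0 to 1); they miss things now and then, are a little off and sometimes report something else, mostly with a low value. They report only what shows in the picture. A call takes as long as a camera call.
- models.trace(camera, query): "mask" (384x512 bool, what is visible of it) and "point" ([column, row] in pixels, amid what is visible of it).
- models.landmark_of(camera, query): "point" ([column, row] in pixels: a listed point, or the origin of a listed thing).
The state is a dict: "time_s": time; "q": joint angles; "qvel": joint speeds; "joint_efforts": joint torques, N m; "position": TCP position; "tool_rot": TCP orientation; "ft_force": force on the tool from outside, world axes, zero at the start; "wrist_torque": the same for the moment, N m; "grip_width": finger opening in m; "gripper_force": force on a finger pad.
Only numpy, scipy, OpenCV 4.12 (cv2) and the standard library are available. Lean on these libraries where they do the work, as an engineer would, in place of code of your own. Each camera call takes 0.05 s, during which the arm holds its last target. There are 200 camera calls.

## Task

Two specimen transport canisters lie on the intake bench, their bases towards the low steel stop. Take the taller (longer) one by the ball knob on its lid, butt its base against the stop and tip it up with the base staying down on the bench at the stop, until it stands upright on its base, close against the stop, and let it go. Do not lift it off the bench, and leave the short canister where it lies.

Things in the scene. Friction and masses are not known exactly. Their poses are not given: they have to be found in the camera images.
- canister_tall: The taller of two alike canisters: white plastic cylinder, 50 mm diameter, 150 mm from flat base to top of its lid, ringed by a black seal, then a 14 mm stem and a 30 mm ball knob. 0.3 kg. Origin: centre of the base; z axis: along the cylinder from base to knob. Starts lying (axis 25 mm up), base 20 to 60 mm in front of the stop's face, within 10 degrees of square to it. Rolls easily.
- canister_tall_knob (a point): Centre of the tall canister's 30 mm ball knob, on its axis 180 mm from the base (195 mm overall): 25 mm above the bench lying, 180 mm standing. Pinched level across the ball, the canister swings freely about the line through the fingers, so the tool can keep pointing down all the way up; its weight keeps the base down on the bench.
- canister_short: The short canister, a bystander lying on one side or the other of the tall one, about 120 mm between axes: same diameter, lid and knob, but 80 mm from base to top of lid, knob centre 110 mm from base. Origin: centre of its base; z axis from base to knob.
- stop: Fixed steel plate, 280 mm long, 60 high, 6 thick. Origin: on the face towards the canisters, mid-length, at bench height. x axis: level, square to the face, into the plate (canisters are on the -x side); y along the face; z up. As a canister is tipped up its base's upper edge slides down this face, its lower edge back to 50 mm from it; standing against it, the base centre is 25 mm in front.

How it is judged (in metres and radians):
On the way:
1. the tall canister is part-way up (axis 20 to 70 degrees from vertical), its base at the stop: base centre less than 45 mm above the bench and less than 45 mm in front of the face (angle between canister_tall's own z axis and vertical between 0.35 and 1.22 rad and height (world z) of canister_tall below 0.045 m and x of canister_tall in the frame of stop between -0.045 and 0.005 m and y of canister_tall in the frame of stop between -0.13 and 0.13 m), for 0.2 s.
At the end, for the whole second after the job is handed in: The tall canister stands upright on its base on the bench (within 10 degrees), released and at rest, its base centre 15 to 43 mm in front of the stop's face and within 130 mm of the middle along it. The short canister is within 30 mm of where it lay (angle between canister_tall's own z axis and vertical below 0.175 rad and height (world z) of canister_tall between -0.01 and 0.01 m and x of canister_tall in the frame of stop between -0.043 and -0.015 m and y of canister_tall in the frame of stop between -0.13 and 0.13 m and linear speed of canister_tall below 0.02 m/s and angular speed of canister_tall below 0.2 rad/s and distance of canister_short from where it was at the start of the episode below 0.03 m); the robot touches nothing.
It fails at once if the short canister is pushed more than 30 mm from where it lay (distance of canister_short from where it was at the start of the episode above 0.03 m).
It fails at once if the tall canister is lifted off the bench (centre of its base more than 65 mm up) (height (world z) of canister_tall above 0.065 m).
It also fails if it takes over 38 s, if anything falls off the work surface, if the arm or the gripper's body presses on something with over 40 N, if the wrist force passes 120 N, or if a joint passes its speed limit or range.

## Working session

There is one attempt and no reset: what is moved stays moved. The work goes in short steps, Python scripts to look and compute and a tool call to move; the robot and the scene stay as the last step left them, time stands still between calls to the robot, and variables do not carry over. Pictures are saved under pics/ and viewed, at most 10 in all, crops included, and the job is handed in when it is done.

Besides the shell and the picture viewer there is one more tool, called as name([rows], argument=value, ...), one row to a line, values as JSON. step_arm: Moves the arm, as the interface text tells. Its arguments: {"type":"object","properties":{"fingers":{"type":"array","items":{"type":"number"}},"travel":{"type":"array","items":{"type":"array","items":{"type":"number"}}},"twist":{"type":"array","items":{"type":"number"}},"force":{"type":"number"}},"required":["fingers","travel","twist"]}

```bash
mkdir -p pics; cat > h.py <<'E'
import numpy as np, cv2
from rig import monitor, optics, close_job, models
def K(c):
    f=192/np.tan(np.radians(c["vertical_fov"])/2)
    return np.array([[f,0,c["cx"]],[0,f,c["cy"]],[0,0,1]]),np.array(c["distortion"],float)
def rays(c,px):
    k,d=K(c); u=cv2.undistortPoints(np.array(px,float).reshape(-1,1,2),k,d).reshape(-1,2)
    return np.c_[u[:,0],-u[:,1],-np.ones(len(u))]
def world(c,px,depth):
    T=np.array(c["world_from_camera"]); p=rays(c,px)*np.array(depth).reshape(-1,1)
    return p@T[:3,:3].T+T[:3,3]
def onplane(c,px,z):
    T=np.array(c["world_from_camera"]); r=rays(c,px)@T[:3,:3].T
    return T[:3,3]+r*((z-T[2,3])/r[:,2:3])
E
python3 - <<'E'
from h import *
s=monitor.observe(); print(s["time_s"],np.round(s["tool_rot"],3).tolist())
ims=[]
for n in ("scene","side","wrist"):
    c=optics.get_calibration(n)
    im,d=optics.get_image(n); ims.append(im); np.savez(f"{n}.npz",im=im,d=d)
    print(n,np.round(np.array(c["world_from_camera"])[:3,3],3),c["vertical_fov"])
    for q in ("canister_tall","canister_short","stop"):
        for r in models.trace(n,q)[:2]:
            m=cv2.erode(r["mask"].astype(np.uint8),np.ones((3,3)))>0
            m&=d>0; v,u=np.nonzero(m)
            if len(u)<20: continue
            P=world(c,np.c_[u,v],d[v,u]); 
            print(q,round(r["confidence"],2),r["point"],len(u),np.round(P.min(0),3),np.round(P.max(0),3))
    for q in ("canister_tall_knob","canister_tall","canister_short","stop"):
        for r in models.landmark_of(n,q)[:2]:
            z={"canister_tall_knob":.025,"stop":0}.get(q,.025)
            print(" L",q,round(r["confidence"],2),np.round(r["point"],1),np.round(onplane(c,[r["point"]],z),3))
cv2.imwrite("pics/a.png",cv2.resize(np.hstack(ims[:2]),(800,300)))
cv2.imwrite("pics/w.png",ims[2])
E
```

```text
0.0 [[-0.97, 0.243, -0.001], [0.243, 0.97, -0.001], [0.0, -0.001, -1.0]]
scene [0.878 0.545 0.463] 42.45013173169176
canister_tall 0.62 [194.9, 203.4] 2510 [ 0.63  -0.128  0.014] [0.679 0.058 0.05 ]
canister_short 0.93 [263.7, 187.3] 1573 [ 0.506 -0.08   0.006] [0.56  0.037 0.05 ]
stop 0.87 [268.7, 241.6] 8739 [0.445 0.086 0.   ] [0.724 0.154 0.061]
 L canister_tall_knob 0.74 [173.2 176.4] [[ 0.65  -0.114  0.025]]
 L canister_tall 0.75 [218.6 231. ] [[0.651 0.052 0.025]]
 L canister_short 0.72 [280.9 201.1] [[0.537 0.038 0.025]]
 L stop 0.92 [275.7 245. ] [[0.583 0.095 0.   ]]
side [0.352 0.498 0.419] 56.02573358911311
canister_tall 0.8 [223.5, 174.8] 1454 [ 0.625 -0.126  0.018] [0.673 0.056 0.052]
canister_short 0.95 [285.3, 195.0] 1023 [ 0.502 -0.08   0.014] [0.549 0.035 0.053]
stop 0.86 [234.1, 225.9] 6713 [ 0.44   0.084 -0.001] [0.719 0.152 0.061]
 L canister_tall_knob 0.55 [248.9 150.3] [[ 0.651 -0.134  0.025]]
 L canister_tall 0.63 [203.7 199.8] [[0.65  0.063 0.025]]
 L canister_short 0.64 [272.  206.6] [[0.53  0.031 0.025]]
 L stop 0.77 [227.9 229.7] [[0.587 0.092 0.   ]]
wrist [0.059 0.553 0.374] 70.01458088574493
```

View pics/a.png

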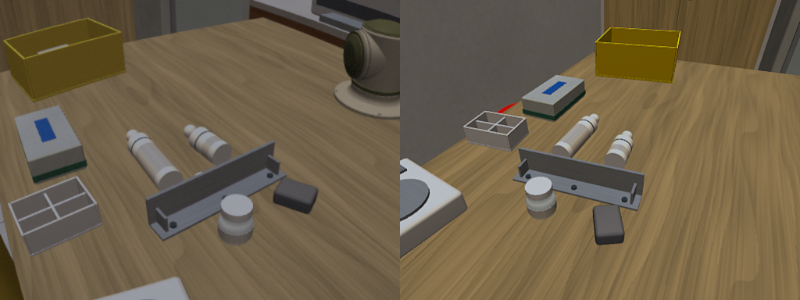

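View pics/w.png

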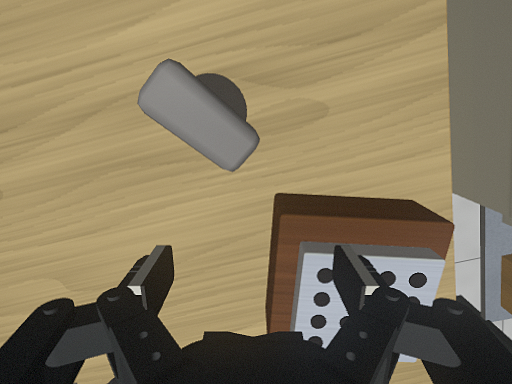

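The scene and side views show the tall canister on the +x side at about (195, 203) in the scene picture, knob away from the stop. The short one lies about 120 mm to its −x side. I'll move over them and look with the wrist camera.

step_arm([
  [-0.44,-0.356,-0.02],
  [-0.44,-0.356,-0.02],
  [-0.44,-0.356,-0.02],
  [-0.44,-0.356,-0.02],
  [-0.44,-0.356,-0.02],
  [-0.44,-0.356,-0.02],
  [-0.44,-0.356,-0.02],
  [-0.44,-0.356,-0.02],
  [-0.44,-0.356,-0.02],
  [-0.44,-0.356,-0.02],
], fingers=[-1,-1,-1,-1,-1,-1,-1,-1,-1,-1], twist=[0,0,0,0,0,0,0,0,0,0])

```text
time_s: 2.45
position: [0.4749, 0.0794, 0.2516]
tool_rot: [[-0.97, 0.244, 0.001], [0.244, 0.97, 0.0], [-0.001, 0.0, -1.0]]
ft_force: [1.7, 0.6, -0.1]
grip_width: 0.0853
gripper_force: 0.0
```

step_arm([
  [-0.44,-0.356,-0.02],
  [-0.44,-0.356,-0.02],
  [-0.44,-0.356,-0.02],
  [-0.44,-0.356,-0.02],
], fingers=[-1,-1,-1,-1], twist=[0,0,0,0])

```text
time_s: 2.95
position: [0.6109, -0.1015, 0.2594]
tool_rot: [[-0.97, 0.244, 0.0], [0.244, 0.97, 0.0], [-0.0, 0.0, -1.0]]
ft_force: [0.1, 0.6, 0.5]
grip_width: 0.0855
gripper_force: 0.0
```

step_arm([
  [0,0,0],
  [0,0,0],
  [0,0,0],
  [0,0,0],
  [0,0,0],
  [0,0,0],
  [0,0,0],
  [0,0,0],
  [0,0,0],
], fingers=[-1,-1,-1,-1,-1,-1,-1,-1,-1], twist=[0.053,0.053,0.053,0.053,0.053,0.053,0.053,0.053,0])

```text
time_s: 4.08
position: [0.61, -0.0999, 0.2593]
tool_rot: [[0.006, 1.0, -0.0], [1.0, -0.006, 0.0], [0.0, -0.0, -1.0]]
ft_force: [0.5, 0.1, -0.4]
grip_width: 0.0853
gripper_force: 0.0
```

```bash
cat > look.py <<'E'
from h import *
def look(n,qs=("canister_tall","canister_short","stop")):
    c=optics.get_calibration(n); im,d=optics.get_image(n); out={}
    for q in qs:
        for r in models.trace(n,q)[:1]:
            m=cv2.erode(r["mask"].astype(np.uint8),np.ones((3,3)))>0
            m&=d>0; v,u=np.nonzero(m)
            P=world(c,np.c_[u,v],d[v,u]); out[q]=P
            print(n,q,round(r["confidence"],2),np.round(r["point"]),np.round(P.min(0),3),np.round(P.max(0),3))
            if q=="stop":
                T=P[(P[:,2]>.052)]
                vx,vy,x0,y0=cv2.fitLine(T[:,:2].astype(np.float32),cv2.DIST_HUBER,0,.01,.01).ravel()
                t=(T[:,:2]-[x0,y0])@[vx,vy]; w=(T[:,:2]-[x0,y0])@[-vy,vx]
                mid=np.array([x0,y0])+(t.min()+t.max())/2*np.array([vx,vy])
                print("  stop top line dir deg",np.degrees(np.arctan2(vy,vx)),"mid",mid,"len",np.ptp(t),"w pct",np.percentile(w,[1,10,90,99]),len(T))
            else:
                (cx,cy),wh,a=cv2.minAreaRect(P[:,:2].astype(np.float32))
                print("  rect",cx,cy,wh,a)
    for q in ("canister_tall_knob","canister_tall","canister_short","stop"):
        for r in models.landmark_of(n,q)[:2]:
            print(" L",q,round(r["confidence"],2),np.round(r["point"],1),np.round(onplane(c,[r["point"]],0 if q=="stop" else .025),3))
    return im,d,c,out
E
python3 - <<'E'
from look import *
im,d,c,o=look("wrist"); cv2.imwrite("pics/w2.png",im)
np.savez("w2.npz",d=d,T=c["world_from_camera"])
E
```

```text
wrist canister_tall 0.64 [284. 104.] [ 0.627 -0.136  0.027] [0.675 0.054 0.053]
  rect 0.6500300765037537 -0.04101003706455231 (0.18964603543281555, 0.04712498560547829) 89.03384399414062
wrist canister_short 0.71 [191.  99.] [ 0.506 -0.09   0.028] [0.557 0.031 0.052]
  rect 0.5337582230567932 -0.029668472707271576 (0.045079391449689865, 0.12136341631412506) 4.99263858795166
wrist stop 0.8 [167.  11.] [0.445 0.082 0.002] [0.677 0.104 0.062]
  stop top line dir deg 4.5114465 mid [0.4827147  0.08616702] len 0.07524108126302657 w pct [-0.001327   -0.0007861   0.00177146  0.00339028] 322
 L canister_tall_knob 0.69 [280.8 185.5] [[ 0.65  -0.128  0.025]]
 L canister_tall 0.87 [285.6  41.8] [[0.651 0.054 0.025]]
 L canister_short 0.82 [181.8  59.6] [[0.523 0.035 0.025]]
 L stop 0.71 [228.1   9.5] [[0.58  0.096 0.   ]]
```

View pics/w2.png

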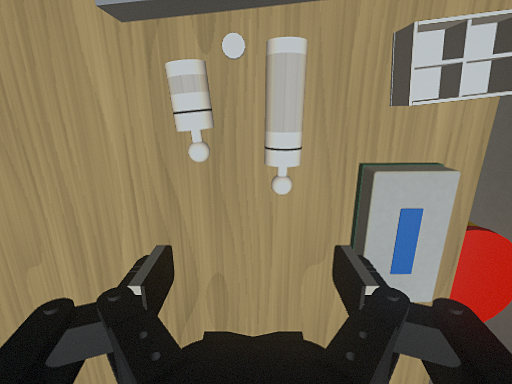

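The wrist view shows the tall canister with its base at (286, 42) and knob at (282, 185). The short canister is to its left, with a white disc between them at (233, 45). A grey box with a blue label stands at right, left edge near column 355, so I'll check the clearance to it and fit the stop's angle.

```bash
python3 - <<'E'
from look import *
z=np.load("w2.npz"); d=z["d"]; c=optics.get_calibration("wrist")
v,u=np.mgrid[0:384,0:512]; P=world(c,np.c_[u.ravel(),v.ravel()],d.ravel()).reshape(384,512,3)
for nm,(u0,u1,v0,v1) in dict(box=(345,420,150,235),tray=(385,440,20,110),disc=(218,248,30,62)).items():
    R=P[v0:v1,u0:u1].reshape(-1,3); R=R[(d[v0:v1,u0:u1].ravel()>0)&(R[:,2]>.006)]
    if len(R): print(nm,np.round(np.percentile(R,1,axis=0),3),np.round(np.percentile(R,99,axis=0),3))
A=P[170:202,262:305].reshape(-1,3); B=A[(A[:,2]>.02)&(A[:,1]<-.112)]
print("knob pts",B.shape,np.round(B.min(0),4),np.round(B.max(0),4))
# sphere fit, r=15mm
from scipy.optimize import least_squares
r=least_squares(lambda p:np.linalg.norm(B-p,axis=1)-.015,[.65,-.128,.025],loss="soft_l1",f_scale=.001)
print("sphere",np.round(r.x,4))
for lo,hi in ((-.09,-.05),(-.05,0),(0,.045)):
    S=P[(P[...,2]>.03)&(P[...,1]>lo)&(P[...,1]<hi)&(abs(P[...,0]-.65)<.04)]
    q=least_squares(lambda p:np.hypot(S[:,0]-p[0],S[:,2]-p[1])-.025,[.65,.025],loss="soft_l1",f_scale=.001).x
    print("axis at y",round(S[:,1].mean(),3),np.round(q,4))
# face bottom edge
F=P[0:24,90:330].reshape(-1,3); 
F=F[(F[:,2]>.01)&(F[:,2]<.05)&(F[:,1]>.07)]
vx,vy,x0,y0=cv2.fitLine(F[:,:2].astype(np.float32),cv2.DIST_HUBER,0,.01,.01).ravel()
print("face",len(F),np.degrees(np.arctan(vy/vx)),"y at x=.45,.58,.65",[round(float(y0+(x-x0)*vy/vx),4) for x in(.45,.58,.65)])
for n in("scene","side"):
    look(n,("stop",))
E
```

```text
box [ 0.763 -0.197  0.009] [ 0.834 -0.098  0.062]
tray [ 0.791 -0.019  0.006] [0.845 0.069 0.051]
disc [0.572 0.04  0.007] [0.6   0.067 0.013]
knob pts (331, 3) [ 0.636  -0.1383  0.0225] [ 0.6642 -0.1121  0.041 ]
sphere [ 0.6505 -0.1258  0.0253]
axis at y -0.085 [0.6469 0.3271]
axis at y -0.024 [0.6511 0.0264]
axis at y 0.023 [0.6516 0.0251]
face 1781 5.0581117 y at x=.45,.58,.65 [0.0832, 0.0947, 0.1009]
scene stop 0.77 [267. 241.] [ 0.444  0.086 -0.002] [0.724 0.154 0.06 ]
  stop top line dir deg 5.19671 mid [0.58548161 0.10079605] len 0.277014927265839 w pct [-0.00431893 -0.00275259  0.00123681  0.00209812] 945
 L canister_tall_knob 0.95 [169.9 172.9] [[ 0.651 -0.127  0.025]]
 L canister_tall 0.77 [217.9 232.8] [[0.654 0.055 0.025]]
 L canister_short 0.8 [283.4 200.2] [[0.533 0.038 0.025]]
 L stop 0.89 [279.2 245.5] [[0.58  0.099 0.   ]]
 L canister_tall_knob 0.58 [245.  149.3] [[ 0.661 -0.135  0.025]]
 L canister_tall 0.66 [201.9 195.9] [[0.659 0.054 0.025]]
 L canister_tall 0.55 [229.4 232. ] [[0.568 0.121 0.025]]
 L canister_short 0.57 [276.3 206.6] [[0.523 0.028 0.025]]
```

step_arm([
  [-0.051,0.081,0.48],
  [-0.051,0.081,0.48],
  [-0.051,0.081,0.48],
  [-0.051,0.081,0.48],
  [-0.051,0.081,0.48],
  [0,0,0.14],
  [0,0,0],
], fingers=[-1,-1,-1,-1,-0.5,-0.3,-0.3], twist=[0,0,0,0,0,0,0], force=40)

```text
time_s: 5.95
position: [0.6503, -0.1255, 0.0056]
tool_rot: [[0.007, 1.0, -0.0], [1.0, -0.007, 0.0], [0.0, -0.0, -1.0]]
ft_force: [0.2, -0.7, 0.8]
grip_width: 0.0553
gripper_force: 0.0
```

step_arm([
  [0,0,0],
  [0,0,0],
  [0,0,0],
  [0,0,0],
  [0,0,0],
  [0,0,0],
], fingers=[0.2,1,1,1,1,1], twist=[0,0,0,0,0,0], force=40)

```text
time_s: 6.7
position: [0.6512, -0.1259, 0.0074]
tool_rot: [[0.007, 1.0, 0.003], [1.0, -0.007, -0.001], [-0.001, 0.003, -1.0]]
ft_force: [-0.7, 0.5, 6.7]
grip_width: 0.028
gripper_force: 39.0
```

```bash
python3 - <<'E'
from look import *
im,d,c,o=look("wrist",("canister_tall",)); cv2.imwrite("pics/w3.png",im)
E
```

```text
wrist canister_tall 0.73 [250. 116.] [ 0.628 -0.135  0.024] [ 0.675 -0.011  0.053]
  rect 0.6519777178764343 -0.07309478521347046 (0.047314081341028214, 0.12301542609930038) 0.3234041929244995
 L canister_tall_knob 0.68 [252.1 264.9] [[ 0.651 -0.126  0.025]]
```

View pics/w3.png

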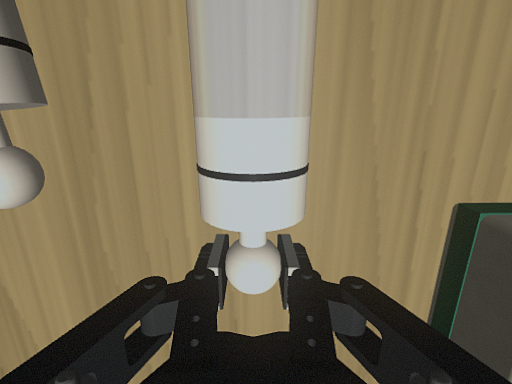

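step_arm([
  [0,0,-0.015],
  [0,0.04,0],
  [0,0.04,0],
  [0.08,0,0],
  [0.08,0,0],
  [0.08,0,0],
  [0.08,0,0],
  [0.08,0,0],
  [0,0,0],
], fingers=[1,1,1,1,1,1,1,1,1], twist=[0,-0.015,-0.015,0,0,0,0,0,0])

```text
time_s: 8.12
position: [0.6553, -0.0849, 0.0076]
tool_rot: [[-0.087, 0.996, 0.002], [0.996, 0.087, 0.0], [0.0, 0.002, -1.0]]
ft_force: [0.5, 0.9, 5.7]
grip_width: 0.0279
gripper_force: 39.9
```

```bash
python3 - <<'E'
from look import *
im,d,c,o=look("scene",("canister_tall",)); im2,*_=look("side",("canister_tall",)); cv2.imwrite("pics/s4.png",cv2.resize(np.hstack([im[120:312,100:356],im2[100:292,100:356]]),(800,300)))
print(monitor.observe()["tool_rot"])
E
```

```text
scene canister_tall 0.79 [198. 212.] [ 0.63  -0.086  0.017] [0.679 0.087 0.05 ]
  rect 0.6547446250915527 0.0015499293804168701 (0.03960994631052017, 0.17341665923595428) 5.001873016357422
 L canister_tall_knob 0.83 [177.9 185.7] [[ 0.655 -0.084  0.025]]
 L canister_short 0.56 [280.6 200. ] [[0.536 0.035 0.025]]
 L stop 0.94 [276.3 242.9] [[0.58  0.092 0.   ]]
side canister_tall 0.77 [223. 181.] [ 0.616 -0.087  0.021] [0.664 0.086 0.052]
  rect 0.6402886509895325 -0.0008472651243209839 (0.039746418595314026, 0.17290495336055756) 6.654385089874268
 L canister_tall_knob 0.78 [236.7 159.9] [[ 0.658 -0.087  0.025]]
 L canister_tall 0.61 [197.7 213.2] [[0.64  0.1   0.025]]
 L canister_short 0.58 [276.  209.5] [[0.52  0.036 0.025]]
 L stop 0.9 [229.5 231.4] [[ 0.582  0.095 -0.   ]]
 L stop 0.65 [274.7 210.9] [[ 0.532  0.012 -0.   ]]
[[-8.68759119e-02  9.96218274e-01  1.31429145e-03]
 [ 9.96218830e-01  8.68747667e-02  9.04769808e-04]
 [ 7.87169453e-04  1.38792459e-03 -9.99998727e-01]]
```

View pics/s4.png

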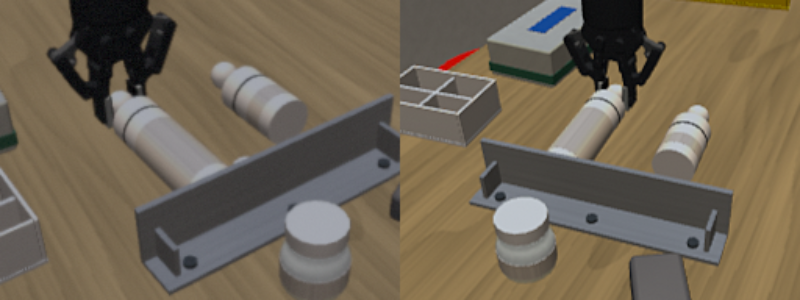

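step_arm([
  [0.02,0,0],
  [0.02,0,0],
  [0,0,0],
  [0,0,0],
], fingers=[1,1,1,1], twist=[0,0,0,0])

```text
time_s: 9.22
position: [0.6551, -0.0824, 0.0077]
tool_rot: [[-0.087, 0.996, 0.002], [0.996, 0.087, -0.001], [-0.001, 0.002, -1.0]]
ft_force: [0.3, -5.5, 6.4]
grip_width: 0.0276
gripper_force: 40.1
```

step_arm([
  [0.02,0,0],
  [0,0,0],
  [0,0,0],
], fingers=[1,1,1], twist=[0,0,0])

```text
time_s: 9.6
position: [0.6549, -0.0805, 0.0076]
tool_rot: [[-0.087, 0.996, 0.002], [0.996, 0.087, -0.001], [-0.001, 0.002, -1.0]]
ft_force: [0.0, -5.4, 5.7]
grip_width: 0.0277
gripper_force: 40.0
```

step_arm([
  [0.02,0,0],
  [0,0,0],
  [0,0,0],
], fingers=[1,1,1], twist=[0,0,0])

```text
time_s: 9.98
position: [0.6549, -0.0797, 0.0077]
tool_rot: [[-0.086, 0.996, 0.002], [0.996, 0.086, -0.003], [-0.003, 0.002, -1.0]]
ft_force: [0.9, -10.9, 4.8]
grip_width: 0.0277
gripper_force: 39.9
```

The base is butted, with about 11 N at the stop. Next I tip it up along the sliding-base path.

step_arm([
  [-0.035,0,-0.166],
  [-0.001,0,-0.153],
  [0.013,0,-0.148],
  [0.026,0,-0.144],
  [0.04,0,-0.136],
  [0.053,0,-0.13],
  [0.066,0,-0.12],
  [0.078,0,-0.112],
  [0,0,0],
  [0,0,0],
], fingers=[1,1,1,1,1,1,1,1,1,1], twist=[0,0,0,0,0,0,0,0,0,0])

```text
time_s: 11.22
position: [0.6523, -0.0542, 0.1178]
tool_rot: [[-0.087, 0.996, 0.001], [0.996, 0.087, -0.001], [-0.001, 0.001, -1.0]]
ft_force: [0.7, -3.2, 0.8]
grip_width: 0.0278
gripper_force: 39.7
```

```bash
python3 - <<'E'
from look import *
im,d,c,o=look("scene",("canister_tall",)); im2,*_=look("side",("canister_tall",)); cv2.imwrite("pics/s5.png",cv2.resize(np.hstack([im[120:312,100:356],im2[100:292,100:356]]),(800,300)))
E
```

```text
scene canister_tall 0.87 [205. 185.] [ 0.625 -0.057  0.029] [0.676 0.086 0.148]
  rect 0.6510553956031799 0.014808308333158493 (0.04428838938474655, 0.1427249312400818) 4.67872953414917
 L canister_tall_knob 0.55 [179. 133.] [[ 0.581 -0.251  0.025]]
 L canister_tall 0.89 [234.2 245.9] [[0.648 0.092 0.025]]
 L canister_short 0.64 [283.3 201.2] [[0.534 0.04  0.025]]
 L stop 0.96 [276.2 244. ] [[0.581 0.094 0.   ]]
side canister_tall 0.6 [217. 164.] [ 0.616 -0.256  0.   ] [0.764 0.084 0.149]
  rect 0.6813162565231323 -0.09134384989738464 (0.06536023318767548, 0.36316806077957153) 19.265047073364258
 L canister_tall_knob 0.81 [231.2 117.1] [[ 0.767 -0.274  0.025]]
 L canister_tall 0.98 [202.5 210.8] [[0.636 0.091 0.025]]
 L canister_short 0.6 [271.5 209.4] [[0.527 0.039 0.025]]
 L stop 0.89 [228.8 230.9] [[0.584 0.094 0.   ]]
```

View pics/s5.png

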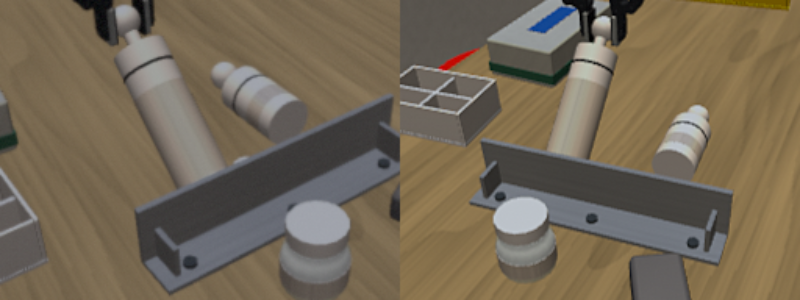

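Both views show the canister about 40° up with its base behind the stop and its knob still in the fingers. The short canister has not moved. I continue.

step_arm([
  [0.09,0,-0.101],
  [0.101,0,-0.09],
  [0.112,0,-0.078],
  [0.12,0,-0.066],
  [0.13,0,-0.053],
  [0.136,0,-0.04],
  [0,0,0],
  [0,0,0],
], fingers=[1,1,1,1,1,1,1,1], twist=[0,0,0,0,0,0,0,0])

```text
time_s: 12.82
position: [0.6462, 0.0146, 0.1605]
tool_rot: [[-0.087, 0.996, 0.0], [0.996, 0.087, -0.0], [-0.0, 0.0, -1.0]]
ft_force: [-0.2, -1.2, -1.2]
grip_width: 0.0279
gripper_force: 39.7
```

step_arm([
  [0.072,0,-0.013],
  [0.072,0,-0.013],
  [0.074,0,-0.007],
  [0.074,0,-0.006],
  [0.076,0,0],
  [0.077,0,0.001],
  [0.07,0,0.007],
  [0.07,0,0.008],
  [0,0,0],
  [0,0,0],
], fingers=[1,1,1,1,1,1,1,1,1,1], twist=[0,0,0,0,0,0,0,0,0,0])

```text
time_s: 14.08
position: [0.641, 0.074, 0.1632]
tool_rot: [[-0.088, 0.996, 0.001], [0.996, 0.088, 0.001], [0.001, 0.001, -1.0]]
ft_force: [-0.6, 0.9, 5.4]
grip_width: 0.0278
gripper_force: 41.5
```

```bash
python3 - <<'E'
from look import *
im,d,c,o=look("scene",("canister_tall",)); im2,d2,c2,o2=look("side",("canister_tall",)); cv2.imwrite("pics/s6.png",cv2.resize(np.hstack([im[60:312,80:416],im2[60:312,80:416]]),(800,300)))
for P in (o["canister_tall"],o2["canister_tall"]):
    for a,b in ((.06,.08),(.08,.1),(.1,.12),(.12,.14)):
        S=P[(P[:,2]>a)&(P[:,2]<b)]; 
        x,y=S[:,:2].mean(0); print(round(a+.01,2),np.round((x,y),4),len(S))
E
```

```text
scene canister_tall 0.61 [231. 186.] [0.621 0.052 0.036] [0.669 0.1   0.194]
  rect 0.6456971764564514 0.07717367261648178 (0.04477729648351669, 0.0473036989569664) 77.36505126953125
 L canister_tall_knob 0.86 [224.9 138.4] [[ 0.516 -0.185  0.025]]
 L canister_short 0.96 [282.4 200.1] [[0.534 0.037 0.025]]
 L stop 0.75 [272.9 245.4] [[0.587 0.094 0.   ]]
side canister_tall 0.68 [197. 164.] [0.616 0.05  0.041] [0.662 0.099 0.196]
  rect 0.6378453373908997 0.07525026053190231 (0.046625394374132156, 0.04509613662958145) 17.61751365661621
 L canister_tall_knob 0.78 [195. 121.] [[ 0.841 -0.216  0.025]]
 L canister_short 0.96 [275.3 207.7] [[0.523 0.032 0.025]]
 L stop 0.84 [229.2 230.9] [[0.583 0.094 0.   ]]
0.07 [0.652  0.0918] 441
0.09 [0.6521 0.091 ] 456
0.11 [0.652  0.0899] 493
0.13 [0.6522 0.089 ] 517
0.07 [0.6307 0.0893] 276
0.09 [0.6305 0.0878] 293
0.11 [0.6301 0.0867] 315
0.13 [0.6303 0.0862] 325
```

View pics/s6.png

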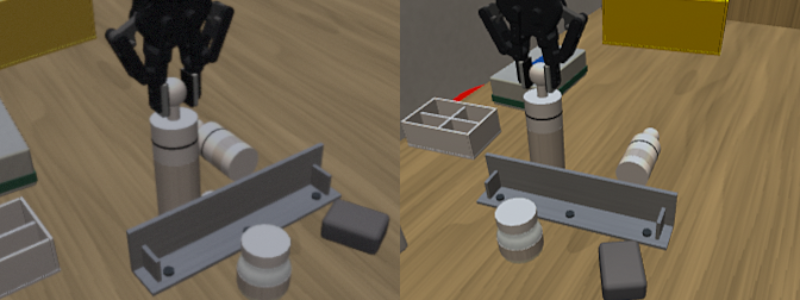

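step_arm([
  [0.015,0,-0.008],
  [0,0,0],
  [0,0,0],
], fingers=[1,1,1], twist=[0,0,0])

```text
time_s: 15.05
position: [0.6407, 0.0748, 0.1632]
tool_rot: [[-0.087, 0.996, -0.001], [0.996, 0.087, 0.0], [0.0, -0.001, -1.0]]
ft_force: [0.6, -1.3, 0.0]
grip_width: 0.0276
gripper_force: 41.1
```

```bash
python3 - <<'E'
from h import *
im,d=optics.get_image("scene");c=optics.get_calibration("scene")
P=None
r=models.trace("scene","canister_tall")[0]
m=cv2.erode(r["mask"].astype(np.uint8),np.ones((3,3)))>0; m&=d>0; v,u=np.nonzero(m); P=world(c,np.c_[u,v],d[v,u])
from scipy.optimize import least_squares
S=P[(P[:,2]>.06)&(P[:,2]<.14)]
f=lambda p:np.hypot(S[:,0]-p[0]-p[2]*(S[:,2]-.1),S[:,1]-p[1]-p[3]*(S[:,2]-.1))-.025
q=least_squares(f,[.64,.075,0,0],loss="soft_l1",f_scale=.002).x; print(np.round(q[:2],4),"tilt deg",np.round(np.degrees(q[2:]),2))
E
```

```text
[0.6428 0.0721] tilt deg [-0.59 -2.26]
```

step_arm([
  [0,0,0],
  [0,0,0],
  [0,0,0],
  [0,0,0],
  [0,0,0],
  [0,0,0],
  [0,0,0],
  [0,0,0],
], fingers=[0.33,0.3,0.25,0.15,0.0,-0.2,-0.3,-0.3], twist=[0,0,0,0,0,0,0,0])

```text
time_s: 16.15
position: [0.6409, 0.0746, 0.1636]
tool_rot: [[-0.087, 0.996, 0.0], [0.996, 0.087, -0.0], [-0.0, 0.0, -1.0]]
ft_force: [-0.9, 0.8, 0.6]
grip_width: 0.0553
gripper_force: 0.0
```

step_arm([
  [0,0,-0.1],
  [0,0,-0.2],
  [0,0,-0.3],
  [0,0,-0.4],
  [0,0,0],
  [0,0,0],
], fingers=[-0.3,-0.3,-0.3,-0.3,-0.3,-0.3], twist=[0,0,0,0,0,0])

```text
time_s: 16.9
position: [0.6406, 0.0746, 0.2633]
tool_rot: [[-0.087, 0.996, -0.001], [0.996, 0.087, 0.0], [0.0, -0.001, -1.0]]
ft_force: [-0.5, 0.4, 0.3]
grip_width: 0.0556
gripper_force: 0.0
```

```bash
python3 - <<'E'
from look import *
from scipy.optimize import least_squares
im,d,c,o=look("scene",("canister_tall","canister_short")); P=o["canister_tall"]
S=P[(P[:,2]>.06)&(P[:,2]<.14)]
f=lambda p:np.hypot(S[:,0]-p[0]-p[2]*(S[:,2]-.1),S[:,1]-p[1]-p[3]*(S[:,2]-.1))-.025
q=least_squares(f,[.64,.075,0,0],loss="soft_l1",f_scale=.002).x; print(np.round(q[:2],4),"tilt deg",np.round(np.degrees(q[2:]),2))
im2,_=optics.get_image("side")
cv2.imwrite("pics/s7.png",cv2.resize(np.hstack([im[60:312,80:416],im2[60:312,80:416]]),(800,300)))
E
```

```text
scene canister_tall 0.68 [230. 186.] [ 0.526 -0.185 -0.001] [0.67  0.103 0.194]
  rect 0.6008740663528442 -0.045787513256073 (0.31187400221824646, 0.04645729809999466) 70.15716552734375
scene canister_short 0.72 [271. 188.] [ 0.507 -0.046  0.005] [0.557 0.036 0.05 ]
  rect 0.5350144505500793 -0.0061096735298633575 (0.04620175063610077, 0.08089466392993927) 7.664867877960205
 L canister_tall_knob 0.86 [229.1 138.6] [[ 0.51  -0.18   0.025]]
 L canister_short 0.94 [283.2 199.7] [[0.532 0.037 0.025]]
 L stop 0.58 [274.1 243.9] [[0.584 0.092 0.   ]]
[0.6437 0.0756] tilt deg [-0.11 -0.2 ]
```

View pics/s7.png

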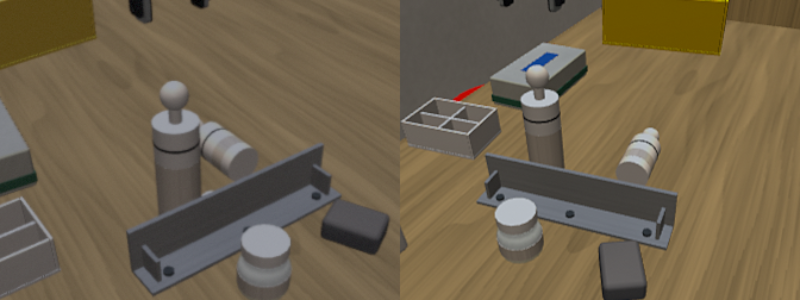

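Both views show the tall canister standing upright and free behind the stop, tilt about 0.2°. The short one still lies in place and the gripper is clear above.

```bash
python3 -c "
from rig import close_job
print(close_job())"
```

```text
the job is handed in; nothing more can be done
None
```

I handed the job in at about 17 s: the tall canister stands upright (about 0.2° tilt), released, close against the stop, and the short canister still lies where it was; the system gave no verdict.

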